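# Lock the wheel and find the socket that fits

## Task

First slide the wooden stop bar along the bench, without lifting it, onto the yellow mark so that it closes the open side of the cradle, flush against both jaw ends. Then try the sockets from the black tray on the brass nut of the wheel in the cradle until you have the one that fits, and finish while still gripping it, upright and pushed fully down over the nut to the bottom of the recess. The sockets that do not fit must stand upright in the black tray at the end, and everything else on the bench stays where it is.

Things in the scene. Friction and masses are not known exactly. Their poses are not given: they have to be found in the camera images.
- cradle: Fixed low grey U-shaped cradle, 32 mm high, 172 mm wide outside along x: two 20 mm jaws along its y (at x = -76 and +76 mm), back bar at y = -84 mm, open towards +y where the jaws end at y = +66 mm. Origin on the bench under the centre of the pinkish abrasive wheel fixed flat in it (130 mm across, 28 mm thick). On the wheel an aluminium flange, 68 mm across, 42 mm above the bench.
- seat (a point): Centre of the round recess in that flange, on its floor, 28 mm above the bench, where the underside centre of the fitting socket ends; axes as the cradle's. The rim is 42 mm above the bench. A socket too small stops on top of the nut, one too large stops on the rim, only the right one reaches the floor.
- nut_top (a point): Centre of the top of the brass hex nut in the recess, 50 mm above the bench, 8 mm proud of the rim; edge chamfered 1.5 mm, with an 8 mm thick stud 4 mm higher. 14, 21 or 28 mm across flats, different from run to run. Corners along the cradle's +x and -x and every 60 degrees from there. Nut and wheel are fixed and do not turn.
- mark (a point): Centre of the yellow rectangle painted on the bench across the cradle's open side (190 x 52 mm), at the cradle's y = +86 mm; axes as the cradle's. A bar centred here touches both jaw ends.
- spare_near (a point): Point on the bench under the centre of a spare wheel with its own flange and nut, same shape, 130 mm in diameter, up to 54 mm high, fixed; not part of the job.
- spare_left (a point): Point on the bench under the centre of the other spare wheel, same shape, fixed; not part of the job.
- bar: Loose light-wood stop bar lying on the bench on the open side of the cradle, 180 mm along its x, 40 mm along its y, 45 mm high, about 0.25 kg. Origin at the centre of its underside. It starts roughly parallel to the cradle's x, 10 to 15 cm out along the cradle's +y from the yellow mark.
- tray_floor (a point): Centre of the inner floor (4 mm above the bench) of the fixed black socket tray: inside 242 mm along its x, 72 mm along its y, walls 4 mm thick, rim 16 mm above the bench. The three sockets stand in a row along its x, 78 mm apart, in any order.
- compound_bar: Green polishing compound bar, 110 x 40 x 28 mm, loose bystander; origin at the centre of its underside.
- oil_bottle: White oil bottle, 56 mm across, 140 mm high, loose bystander; origin at the centre of its underside.
- paste_jar: Amber paste jar with steel lid, 64 mm across, 70 mm high, loose bystander; origin at the centre of its underside.
- washer: Loose steel washer, 44 mm across, 8 mm thick, bystander; origin at the centre of its underside.
- wood_offcut: Brown wood offcut, 120 x 60 x 30 mm, loose bystander; origin at the centre of its underside.
- screwdriver: Red screwdriver lying along its x, 200 mm long, 26 mm thick, loose bystander; origin under its middle.
- socket_small: Loose steel socket, mouth down, 120 g: cup 23 mm across, 34 mm high, hex cavity 30 mm deep and 15.5 mm across flats (fits a 14 mm nut); on it, to grip by, an 18 mm square dark shank with red end, 34 to 80 mm high. Origin: centre of the underside, z up; x, y square to the shank's faces; cavity corners along +x, -x and every 60 degrees from there.
- socket_medium: Loose steel socket, mouth down, 180 g: cup 31.6 mm across, 34 mm high, hex cavity 30 mm deep and 22.5 mm across flats (fits a 21 mm nut); on it, to grip by, an 18 mm square dark shank with red end, 34 to 80 mm high. Origin: centre of the underside, z up; x, y square to the shank's faces; cavity corners along +x, -x and every 60 degrees from there.
- socket_large: Loose steel socket, mouth down, 280 g: cup 40 mm across, 34 mm high, hex cavity 30 mm deep and 29.5 mm across flats (fits a 28 mm nut); on it, to grip by, an 18 mm square dark shank with red end, 34 to 80 mm high. Origin: centre of the underside, z up; x, y square to the shank's faces; cavity corners along +x, -x and every 60 degrees from there.
Not all that is in view belongs to the job. What is shaped like the socket_medium but blue is not meant.

How it is judged:
By the outcome, as a careful person would: the job done as asked, in the order asked, and still so for the second after the job is handed in, while the arm keeps its last pose, push and grip.
It also fails if it takes over 72 s, if anything falls off the work surface, if the arm or the gripper's body presses on something with over 40 N, if the wrist force passes 120 N, or if a joint passes its speed limit or range.

## Robot

A 6-joint arm with a two-finger parallel gripper is mounted at the origin on the work surface. World frame = base frame: x ahead of the robot, y to its left, z up, the work surface at z = 0. Lengths are in m, angles in degrees, forces in N, time in s.
With the tool pointing down it reaches from about 0.25 to 0.775 m from the base axis. Payload 4 kg.
Tool frame: the origin (TCP) lies between the finger pads; the fingertips stand 8 mm ahead of it and the grasp point (between the pads) lies 11 mm behind it (bot.tcp_to_tips is the distance from the TCP to the fingertips, in m); z points along the fingers, y is the line along which they close (so a half turn about z gives the same grasp; the last joint's range is limited). The gripper opens to 94 mm and grips with 3 to 60 N. Pads are 16 mm wide; open, the fingers measure 119 mm over their backs; the gripper's body (75 mm by 177 mm) begins 78 mm behind the grasp point.
Start: joints at [64.223, 4.996, 78.535, -0, 96.463, -5.907], TCP at [0.187, 0.517, 0.214] pointing down, gripper open.
Joint ranges: [-177.83, 177.83], [-43.37, 116.18], [15.69, 146.23], [-61.86, 241.86], [9.47, 152.12], [-147.06, 147.06]. Speed limits (degrees/s): [159.86, 159.86, 180, 180, 180, 180].

## Interface

Orientations are given as [roll, pitch, yaw] about the fixed x, y, z axes, in that order (R = Rz(yaw) Ry(pitch) Rx(roll)).
In Python, from cell import bot gives the robot as it stands.
- The arm moves only by the tool step_arm, never from a script. Its argument "plan" is a list of rows, each a list of 6 numbers: the shift along the tool's x, y, z in normalised numbers (1 is 20 cm), then the turn, a rotation vector about the tool's x, y, z in a scale on which 1.0 is 2 pi rad. In form: [[x, y, z, ax, ay, az], ...]. A call has 1 to 5 rows; each row is the pose to reach, as a shift and turn from the pose commanded when the call began, along the tool's axes at that moment; what a row does not reach only later rows make up. A row lasts 1/12 s, in which the tool goes at most 41.7 mm and 7.16 degrees, less where a joint would pass 70% of its speed; a pose out of reach is approached as far as the arm can. Shift and turn numbers lie between -1 and 1, and a call with a number outside is refused. A call with a gripper value outside its range is refused whole. "hand" is the closure, from 0 (fully open) to 1 (shut), set as the call begins (left out, the last holds). The fingers move at their own pace and stop on an object; "squeeze" is the grip in N (left out, the last holds). Time passes only in rows, so rows that repeat a pose let the fingers close. It gives the time, the measured TCP pose, the force, the opening and the grip force at its end, in the units of the state.
- bot.observe(): the state, without advancing time (a new reading comes with each control period).
- bot.snapshot(name): name is "side" or "top" or "wrist"; returns a dict with "img" (400x640x3 uint8, blue, green, red), "range_z" (400x640 float32, m along the optical axis (not along the pixel's ray), 0 where there is no reading), "fx", "fy", "cx", "cy" (pixels), "R" (3x3) and "t" (3): a world point X has camera coordinates R X + t. Camera axes: x right, y down, z forward; pixel columns grow to the right and rows downward; lengths in m; the calibration is good to about 2 mm. The wrist camera is an equidistant fisheye: a pixel r from the principal point sees the ray r / f radians off the axis. A picture is of the moment at which its call begins.
- bot.sign_off(): hands the job in; it is judged then, once.
The state is a dict: "t": time; "joints": joint angles; "joint_velocities": joint speeds; "joint_torque": joint torques, N m; "position": TCP position; "eef_rot": TCP orientation; "wrist_force": force on the tool from outside, world axes, zero at the start; "wrist_torque": the same for the moment, N m; "opening": finger opening in m; "finger_force": force on a finger pad.
Only numpy, scipy, OpenCV 4.12 (cv2) and the standard library are available. Lean on these libraries where they do the work, as an engineer would, in place of code of your own. Each camera call takes 0.05 s, during which the arm holds its last target. There are 200 camera calls.

## Working session

There is one attempt and no reset: what is moved stays moved. The work goes in short steps, Python scripts to look and compute and a tool call to move; the robot and the scene stay as the last step left them, time stands still between calls to the robot, and variables do not carry over. Pictures are saved under pics/ and viewed, at most 10 in all, crops included, and the job is handed in when it is done.

Besides the shell and the picture viewer there is one more tool, called after "Emit:" as name(argument=value, ...), one argument or row to a line, values as JSON. step_arm: Moves the arm, as the interface text tells. Its arguments: {"type":"object","properties":{"plan":{"type":"array","items":{"type":"array","items":{"type":"number"}}},"hand":{"type":"number"},"squeeze":{"type":"number"}},"required":["plan"]}

```bash
mkdir -p pics; ls; python3 - <<'E'
from cell import bot
import cv2,numpy as np
for n in("top","side"):
    s=bot.snapshot(n);cv2.imwrite(f"pics/{n}0.png",s["img"]);np.savez(f"pics/{n}0.npz",**s)
    print(n,s["fx"],s["cx"],s["cy"],s["R"].round(3).tolist(),s["t"],(-s["R"].T@s["t"]).round(3))
print(bot.observe())
E
```

```text
pics
top 455.9498041473844 319.2878812432267 202.74205096084103 [[-0.017, -1.0, -0.014], [-0.984, 0.019, -0.18], [0.18, 0.01, -0.984]] [0.0348819  0.55717538 1.52117602] [0.275 0.009 1.597]
side 505.1353662389491 315.6179957562413 200.7533738601871 [[-1.0, -0.021, -0.009], [-0.007, 0.661, -0.75], [0.022, -0.75, -0.661]] [0.54702128 0.04574668 1.51539805] [0.514 1.118 1.041]
{'t': 0.1, 'joints': array([ 6.42211659e+01,  5.03567556e+00,  7.86128861e+01,  7.59666352e-04,
        9.64645749e+01, -5.90512123e+00]), 'joint_velocities': array([ 0.07804966, -0.10659477, -0.18883618, -0.03041308,  0.06343269,
        0.02103019]), 'joint_torque': array([ 3.06529146e-03, -3.41253912e+01, -3.03300190e+01,  7.18983798e-02,
        3.04402225e-02, -7.60109288e-05]), 'position': array([0.18674744, 0.5168258 , 0.21244191]), 'eef_rot': array([-1.79887541e+02, -1.23906466e-02,  1.60126360e+02]), 'wrist_force': array([ 0.47036035,  0.24324271, -0.38154354]), 'wrist_torque': array([ 0.03975298, -0.00955779,  0.00101035]), 'finger_force': 0.0, 'opening': 0.09414580340430974}
```

View pics/top0.png

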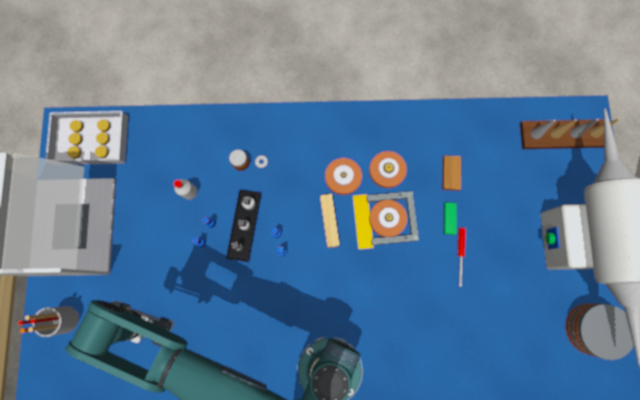

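View pics/side0.png

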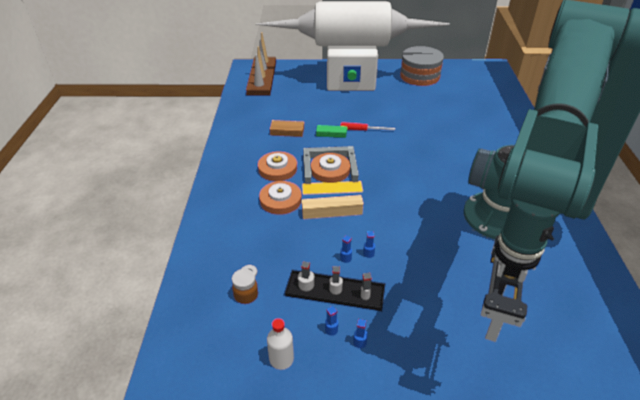

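```bash
cat > h.py <<'E'
import cv2,numpy as np
from scipy.spatial.transform import Rotation as Ro
def cast(s,uv,z,fish=False):
    "pixels -> world points on plane height z"
    uv=np.atleast_2d(np.asarray(uv,float)); z=np.broadcast_to(z,len(uv))
    p=(uv-[s["cx"],s["cy"]])/[s["fx"],s["fy"]]
    if fish:
        r=np.linalg.norm(p,axis=1,keepdims=True)+1e-12
        d=np.hstack([p/r*np.sin(r),np.cos(r)])
    else: d=np.hstack([p,np.ones((len(p),1))])
    R=np.asarray(s["R"]);c=-R.T@s["t"];d=d@R
    return c+d*((z-c[2])/d[:,2])[:,None]
def proj(s,X,fish=False):
    c=np.atleast_2d(X)@np.asarray(s["R"]).T+s["t"]
    p=c[:,:2]/c[:,2:]
    if fish:
        r=np.linalg.norm(c[:,:2],axis=1,keepdims=True)+1e-12
        p=c[:,:2]/r*np.arctan2(r,c[:,2:])
    return p*[s["fx"],s["fy"]]+[s["cx"],s["cy"]]
def blobs(img,lo,hi,amin=15):
    m=cv2.inRange(cv2.cvtColor(img,cv2.COLOR_BGR2HSV),np.array(lo),np.array(hi))
    n,l,st,c=cv2.connectedComponentsWithStats(m)
    return [(c[i],st[i,4],l==i) for i in range(1,n) if st[i,4]>=amin]
def rect(mask):
    c,_=cv2.findContours(mask.astype(np.uint8),cv2.RETR_EXTERNAL,cv2.CHAIN_APPROX_NONE)
    return max(c,key=cv2.contourArea).reshape(-1,2)
def locate(s,mask,z,fish=False):
    "min-area rectangle of a mask cast on plane z: centre, size, angle of long side"
    p=cast(s,rect(mask),z,fish)[:,:2]
    (c,wh,a)=cv2.minAreaRect((p*1000).astype(np.float32))
    if wh[0]<wh[1]: wh=wh[::-1];a+=90
    return np.round(c,1),np.round(wh,1),round((a+90)%180-90,1)
def tool(dx,dy,dz):
    from cell import bot
    R=Ro.from_euler("xyz",bot.observe()["eef_rot"],degrees=True)
    return R.inv().apply([dx,dy,dz]).round(4)
E
python3 - <<'E'
from h import *
for n in("top","side"):
    s=np.load(f"pics/{n}0.npz"); print(n)
    for nm,lo,hi,z,a in(("yellow",(22,150,150),(32,255,255),0,100),("wood",(12,50,150),(22,160,255),.045,60),("wheel",(5,130,100),(14,255,255),.028,200),("black",(0,0,0),(180,255,45),.016,250),("blue socket",(110,200,90),(122,255,255),.06,15)):
        for c,ar,m in blobs(s["img"],lo,hi,a)[:8]: print(nm,c.round(),ar,*locate(s,m,z))
t=np.load("pics/top0.npz")["img"];d=np.load("pics/side0.npz")["img"]
a=cv2.resize(t[140:290,150:350],(800,600),interpolation=3);cv2.imwrite("pics/ct.png",a[:, :])
c=cv2.resize(d[130:350,220:420],(540,594),interpolation=3);cv2.imwrite("pics/cs.png",c)
print(t[220,329],t[225,255],t[221,208])
E
```

```text
top
yellow [102. 131.] 164 [848.1 820.9] [85.4 37.8] 0.1
yellow [363. 221.] 718 [ 498.5 -128.1] [186.1  51.1] 4.2
wood [100. 137.] 87 [809.8 800.8] [141.9  42. ] -1.4
wood [ 73. 136.] 77 [819.6 901.4] [119.5  39.1] 0.3
wood [329. 221.] 587 [498.   -8.7] [182.4  41.2] 7.0
wood [  4. 303.] 392 [ 212.6 1093.4] [235.1  36.1] -0.4
wheel [547. 137.] 697 [ 795.8 -800.8] [181.9  89.7] 88.8
wheel [591. 139.] 223 [ 785. -951.] [72.9 67. ] 88.8
wheel [387. 170.] 576 [ 677.3 -218.4] [124.  120.3] -45.7
wheel [343. 177.] 576 [656.8 -60.3] [122.4 121.3] -45.8
wheel [387. 218.] 616 [ 504.  -210.7] [122.5 119.4] -46.7
black [243. 228.] 884 [489.4 291.4] [240.1  71.8] -10.5
black [141. 320.] 668 [180.4 631. ] [339.7  49. ] 66.1
black [122. 365.] 428 [ 33.8 699.1] [186.5  28.2] 66.5
side
yellow [332. 187.] 544 [ 497.7 -130.8] [186.9  48.4] 4.3
wood [264.  48.] 76 [  808.3 -1084.4] [313.1  12.6] -79.4
wood [261.  64.] 91 [ 810.  -932.9] [302.   14.3] -78.3
wood [536.  50.] 178 [ -420.8 -1047.7] [131.9  71.9] 0.1
wood [287. 125.] 257 [ 659.4 -421. ] [114.9  52.7] -4.2
wood [331. 202.] 595 [498.9  -6.2] [180.7  46. ] 7.3
wheel [261.  80.] 265 [ 795.4 -806.5] [183.8  93.5] 89.6
wheel [279. 186.] 1149 [ 666.2 -125.6] [296.4 123.6] -82.9
wheel [331. 170.] 537 [ 503.6 -199.2] [144.8 125.7] -89.5
black [509. 269.] 697 [ 39.5 220.9] [179.6 122.5] 54.4
black [338. 292.] 1737 [491.3 297.5] [245.3  84.4] -10.4
blue socket [369. 243.] 22 [400.5 174.4] [22.2 16.2] -89.3
blue socket [346. 248.] 27 [462.8 191.2] [27.9 16.9] 78.6
blue socket [343. 257.] 15 [469.  225.5] [22.  10.3] -82.5
[136 198 226] [107  64  32] [160  79  59]
```

View pics/cs.png

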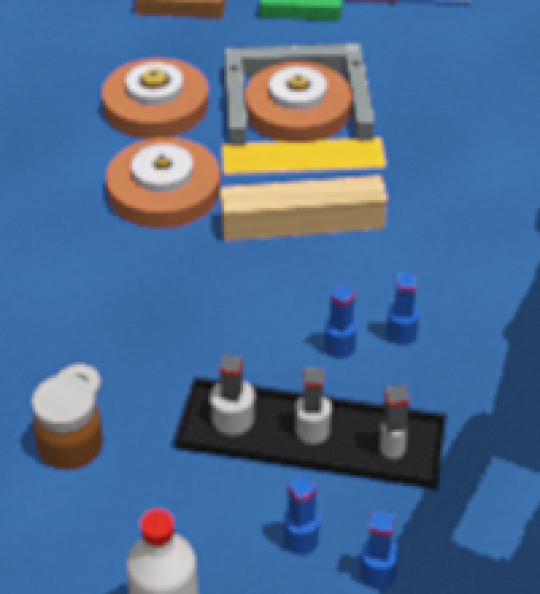

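Side view (crop): the three steel sockets stand in the black tray, large at (306,276), medium at (336,280), small at (366,287). The four blue look-alikes at (346,248), (369,243), (332,320) and (361,333) are outside it. The wheel in the cradle is at (330,165), and the spares at (277,162) and (280,192) are excluded. The bar at (332,205) and the yellow mark at (332,187) are both clear.

Plan: push the bar with the open gripper, so both fingertips spread along the bar square it up.

Careful with the scale: shifts go in shares of 20 cm and turns go in shares of 2 pi rad. That gives: -0.1512 m / 0.2 = -0.756, -0.111 m / 0.2 = -0.555, 33 degrees / 360 = 0.0917.

Emit:
step_arm(
  plan=[
    [-0.756, -0.555, 0, 0, 0, 0.0917],
    [-0.756, -0.555, 0, 0, 0, 0.0917],
    [-0.756, -0.555, 0, 0, 0, 0.0917],
    [-0.756, -0.555, 0, 0, 0, 0.0917],
    [-0.756, -0.555, 0, 0, 0, 0.0917],
  ],
  hand=0,
)

```text
t: 0.52
position: [0.2928, 0.3582, 0.213]
eef_rot: [-180.0, 0.1, 126.7]
wrist_force: [0.1, 1.0, 0.0]
opening: 0.094
finger_force: 0.0
```

To row units: -0.1872 m / 0.2 = -0.936, -0.0108 m / 0.2 = -0.054, 33 degrees / 360 = 0.0917.

Emit:
step_arm(
  plan=[
    [-0.936, -0.054, 0, 0, 0, 0.0917],
    [-0.936, -0.054, 0, 0, 0, 0.0917],
    [-0.936, -0.054, 0, 0, 0, 0.0917],
    [-0.936, -0.054, 0, 0, 0, 0.0917],
    [-0.936, -0.054, 0, 0, 0, 0.0917],
  ],
)

```text
t: 0.93
position: [0.3973, 0.2021, 0.213]
eef_rot: [180.0, 0.1, 93.6]
wrist_force: [0.3, 0.5, -0.1]
opening: 0.0938
finger_force: 0.0
```

To row units: -0.0722 m / 0.2 = -0.361, 0.0289 m / 0.2 = 0.1445, 29 degrees / 360 = 0.0806.

Emit:
step_arm(
  plan=[
    [-0.361, 0.1445, 0, 0, 0, 0.0806],
    [-0.361, 0.1445, 0, 0, 0, 0.0806],
    [-0.361, 0.1445, 0, 0, 0, 0.0806],
    [-0.361, 0.1445, 0, 0, 0, 0.0806],
    [-0.361, 0.1445, 0, 0, 0, 0.0806],
  ],
)

```text
t: 1.35
position: [0.4299, 0.1348, 0.2129]
eef_rot: [-179.9, 0.0, 64.9]
wrist_force: [0.3, -0.4, 0.1]
opening: 0.0939
finger_force: 0.0
```

To row units: 0.0603 m / 0.2 = 0.3015, -0.0492 m / 0.2 = -0.246, 29 degrees / 360 = 0.0806.

Emit:
step_arm(
  plan=[
    [-0.246, 0.3015, 0, 0, 0, 0.0806],
    [-0.246, 0.3015, 0, 0, 0, 0.0806],
    [-0.246, 0.3015, 0, 0, 0, 0.0806],
    [-0.246, 0.3015, 0, 0, 0, 0.0806],
    [-0.246, 0.3015, 0, 0, 0, 0.0806],
  ],
)

```text
t: 1.77
position: [0.4638, 0.0656, 0.213]
eef_rot: [-180.0, 0.0, 36.1]
wrist_force: [0.1, -0.5, -1.0]
opening: 0.0939
finger_force: 0.0
```

To row units: 0.076 m / 0.2 = 0.38, -0.0146 m / 0.2 = -0.073, 29 degrees / 360 = 0.0806.

Emit:
step_arm(
  plan=[
    [-0.073, 0.38, 0, 0, 0, 0.0806],
    [-0.073, 0.38, 0, 0, 0, 0.0806],
    [-0.073, 0.38, 0, 0, 0, 0.0806],
    [-0.073, 0.38, 0, 0, 0, 0.0806],
    [-0.073, 0.38, 0, 0, 0, 0.0806],
  ],
)

```text
t: 2.18
position: [0.4968, -0.0041, 0.2131]
eef_rot: [-180.0, 0.0, 7.3]
wrist_force: [-0.1, 1.1, 0.5]
opening: 0.0943
finger_force: 0.0
```

```bash
python3 - <<'E'
from h import *
from cell import bot
s=bot.snapshot("wrist");cv2.imwrite("pics/w1.png",s["img"]);np.savez("pics/w1.npz",**s)
o=bot.observe();print(o["position"],o["eef_rot"],o["joints"].round())
print(s["fx"],s["cx"],s["cy"],s["R"].round(3).tolist(),(-s["R"].T@s["t"]).round(3))
for nm,lo,hi,z,a in(("yellow",(22,150,150),(32,255,255),0,400),("wood",(12,50,150),(22,160,255),.045,400)):
    for c,ar,m in blobs(s["img"],lo,hi,a): print(nm,c.round(),ar,*locate(s,m,z,True))
E
```

```text
[ 0.49671946 -0.0037529   0.21321795] [-1.79981655e+02  2.63632705e-02  7.49536056e+00] [-7. -2. 86.  0. 96. 76.]
309.70691628693146 316.6380211035428 204.46437412691841 [[0.125, -0.992, 0.001], [-0.95, -0.12, 0.287], [-0.285, -0.037, -0.958]] [0.58  0.006 0.383]
yellow [411. 181.] 4399 [ 500.5 -130. ] [187.3  52.8] 4.7
wood [396.  16.] 612 [706.5 -69.1] [74.6 17.2] 82.6
wood [496.  72.] 3608 [ 676.1 -210. ] [119.1 119.1] -82.8
wood [603. 126.] 1376 [ 659.1 -426. ] [112.7  55.4] -4.4
wood [321. 186.] 4397 [501.1 -10.9] [177.7  39.1] 6.9
wood [470. 197.] 3739 [ 509.8 -203.3] [120.1 119.6] -37.8
```

View pics/w1.png

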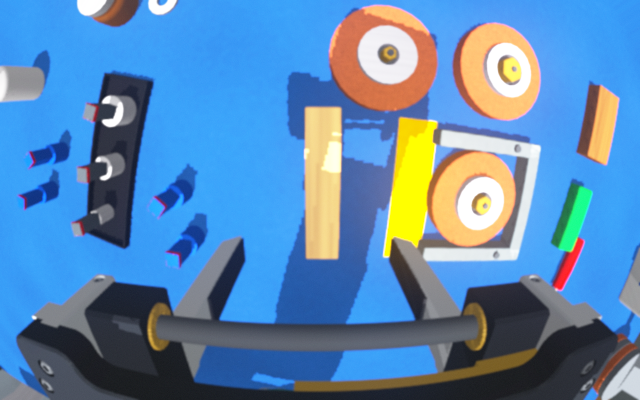

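The wrist view shows the bar at (322,183), the mark at (411,181) and the cradle nut at (484,204). Bar to mark is about (0, -120) mm, with a turn of about -2.5°. I'll grip the bar's top edge above jaw height and drag it.

To row units: 0.17 m / 0.2 = 0.85, 0.0063 m / 0.2 = 0.0315.

Emit:
step_arm(
  plan=[
    [0.011, 0.0315, 0.25, 0, 0, 0],
    [0.011, 0.0315, 0.45, 0, 0, 0],
    [0.011, 0.0315, 0.65, 0, 0, 0],
    [0.011, 0.0315, 0.775, 0, 0, 0],
    [0.011, 0.0315, 0.85, 0, 0, 0],
  ],
)

```text
t: 2.65
position: [0.496, -0.0088, 0.0384]
eef_rot: [-179.9, 0.5, 7.6]
wrist_force: [-0.1, -0.5, -0.3]
opening: 0.0941
finger_force: 0.0
```

Emit:
step_arm(
  plan=[
    [0, 0, 0, 0, 0, 0],
    [0, 0, 0, 0, 0, 0],
    [0, 0, 0, 0, 0, 0],
    [0, 0, 0, 0, 0, 0],
    [0, 0, 0, 0, 0, 0],
  ],
  hand=1,
  squeeze=12,
)

```text
t: 3.07
position: [0.5014, -0.0102, 0.0456]
eef_rot: [179.9, -0.2, 7.2]
wrist_force: [-0.7, -1.3, -0.5]
opening: 0.0644
finger_force: 0.0
```

Emit:
step_arm(
  plan=[
    [0, 0, 0, 0, 0, 0],
    [0, 0, 0, 0, 0, 0],
    [0, 0, 0, 0, 0, 0],
    [0, 0, 0, 0, 0, 0],
  ],
)

```text
t: 3.4
position: [0.5, -0.0101, 0.0438]
eef_rot: [-180.0, -0.0, 7.1]
wrist_force: [0.7, 0.0, 0.4]
opening: 0.0397
finger_force: 12.0
```

To row units: 0.1 m / 0.2 = 0.5, 0.08 m / 0.2 = 0.4, 2.6 degrees / 360 = 0.0072.

Emit:
step_arm(
  plan=[
    [-0.012, 0.1, 0, 0, 0, 0.0014],
    [-0.0245, 0.2, 0, 0, 0, 0.0028],
    [-0.0365, 0.3, 0, 0, 0, 0.0042],
    [-0.0485, 0.4, 0, 0, 0, 0.0056],
    [-0.061, 0.5, 0, 0, 0, 0.0072],
  ],
)

```text
t: 3.82
position: [0.5004, -0.1108, 0.0439]
eef_rot: [-179.9, -0.1, 4.5]
wrist_force: [0.3, 1.5, 1.8]
opening: 0.0399
finger_force: 12.0
```

To row units: 0.012 m / 0.2 = 0.06, 0.008 m / 0.2 = 0.04.

Emit:
step_arm(
  plan=[
    [-0.0015, 0.02, 0, 0, 0, 0],
    [-0.003, 0.04, 0, 0, 0, 0],
    [-0.0045, 0.06, 0, 0, 0, 0],
    [-0.0045, 0.06, 0, 0, 0, 0],
  ],
)

```text
t: 4.15
position: [0.5005, -0.1226, 0.0438]
eef_rot: [-180.0, -0.0, 4.6]
wrist_force: [0.0, 2.2, 3.2]
opening: 0.0398
finger_force: 12.0
```

```bash
cat > bar.py <<'E'
from h import *
from cell import bot
o=bot.observe();print(o["position"].round(4),o["eef_rot"].round(1),o["wrist_force"].round(1))
for n in("top","side"):
    s=bot.snapshot(n);np.savez(f"pics/{n}1.npz",**s)
    for nm,lo,hi,z,a in(("yellow",(22,165,150),(32,255,255),0,20),("wood",(12,50,150),(22,160,255),.045,100)):
        for c,ar,m in blobs(s["img"],lo,hi,a):
            if 290<c[0]<400 and 150<c[1]<260: print(n,nm,c.round(),ar,*locate(s,m,z))
E
python3 bar.py
```

```text
[ 0.5005 -0.1226  0.0438] [-180.    -0.     4.6] [0.  2.2 3.2]
top yellow [388. 168.] 27 [ 691.3 -224.5] [21.8 18.6] 88.8
top wood [364. 234.] 196 [ 445.  -126.3] [72.1 36.3] 6.0
side wood [317. 178.] 207 [ 546.4 -119.3] [82.6 42.3] 9.3
side wood [348. 177.] 181 [ 448.1 -126.6] [75.1 40.3] 0.6
```

Emit:
step_arm(
  plan=[
    [0, 0.0075, 0, 0, 0, 0],
    [0, 0.015, 0, 0, 0, 0],
    [0, 0.0225, 0, 0, 0, 0],
    [0, 0.03, 0, 0, 0, 0],
  ],
)

```text
t: 4.58
position: [0.5009, -0.1276, 0.0438]
eef_rot: [-179.9, -0.0, 4.6]
wrist_force: [-1.3, 5.2, 5.3]
opening: 0.0398
finger_force: 12.0
```

To row units: 0.0015 m / 0.2 = 0.0075, 0.0007 m / 0.2 = 0.0035.

Emit:
step_arm(
  plan=[
    [0, 0.0035, 0, 0, 0, 0],
    [0, 0.0075, 0, 0, 0, 0],
    [0, 0.0075, 0, 0, 0, 0],
  ],
)

```text
t: 4.83
position: [0.501, -0.1284, 0.0439]
eef_rot: [-179.8, -0.0, 4.6]
wrist_force: [-0.7, 6.8, 5.6]
opening: 0.0402
finger_force: 12.0
```

To row units: 0.0015 m / 0.2 = 0.0075, 0.0007 m / 0.2 = 0.0035.

Emit:
step_arm(
  plan=[
    [0, 0.0035, 0, 0, 0, 0],
    [0, 0.0075, 0, 0, 0, 0],
    [0, 0.0075, 0, 0, 0, 0],
  ],
)

```text
t: 5.08
position: [0.5011, -0.1286, 0.0439]
eef_rot: [-179.6, -0.0, 4.6]
wrist_force: [-0.2, 9.1, 6.4]
opening: 0.04
finger_force: 12.0
```

To row units: -0.001 m / 0.2 = -0.005.

Emit:
step_arm(
  plan=[
    [0, -0.005, 0, 0, 0, 0],
    [0, -0.005, 0, 0, 0, 0],
    [0, -0.005, 0, 0, 0, 0],
    [0, -0.005, 0, 0, 0, 0],
  ],
  hand=0.4,
)

```text
t: 5.42
position: [0.5004, -0.1314, 0.0429]
eef_rot: [180.0, 0.1, 4.5]
wrist_force: [-0.1, -0.3, -0.5]
opening: 0.0559
finger_force: 0.0
```

To row units: -0.16 m / 0.2 = -0.8, -0.14 m / 0.2 = -0.7.

Emit:
step_arm(
  plan=[
    [0, 0, -0.15, 0, 0, 0],
    [0, 0, -0.35, 0, 0, 0],
    [0, 0, -0.55, 0, 0, 0],
    [0, 0, -0.7, 0, 0, 0],
    [0, 0, -0.8, 0, 0, 0],
  ],
)

```text
t: 5.83
position: [0.5019, -0.132, 0.2076]
eef_rot: [179.8, -0.3, 4.5]
wrist_force: [0.7, -1.0, -0.6]
opening: 0.0568
finger_force: 0.0
```

To row units: -0.08 m / 0.2 = -0.4, -0.04 m / 0.2 = -0.2.

Emit:
step_arm(
  plan=[
    [-0.2, 0, 0, 0, 0, 0],
    [-0.4, 0, 0, 0, 0, 0],
    [-0.4, 0.1, 0, 0, 0, 0],
    [-0.4, 0.1, 0, 0, 0, 0],
  ],
)

```text
t: 6.17
position: [0.4206, -0.159, 0.2029]
eef_rot: [179.9, 0.0, 4.3]
wrist_force: [0.7, -0.3, -0.8]
opening: 0.0565
finger_force: 0.0
```

```bash
python3 bar.py; python3 - <<'E'
from h import *
from cell import bot
s=bot.snapshot("wrist");np.savez("pics/w2.npz",**s)
cv2.imwrite("pics/w2.png",s["img"])
print((-s["R"].T@s["t"]).round(3))
E
```

```text
[ 0.4206 -0.159   0.2029] [179.9   0.    4.3] [ 0.7 -0.3 -0.8]
top yellow [388. 168.] 26 [ 691.3 -224.5] [21.8 18.6] 88.8
top yellow [356. 210.] 38 [ 542.2 -103.7] [86.9  6.3] 4.5
top wood [362. 207.] 296 [ 539.2 -124.7] [101.8  41.7] 6.2
side wood [330. 177.] 481 [ 500.6 -127.3] [178.8  51.3] 5.3
[ 0.506 -0.152  0.374]
```

View pics/w2.png

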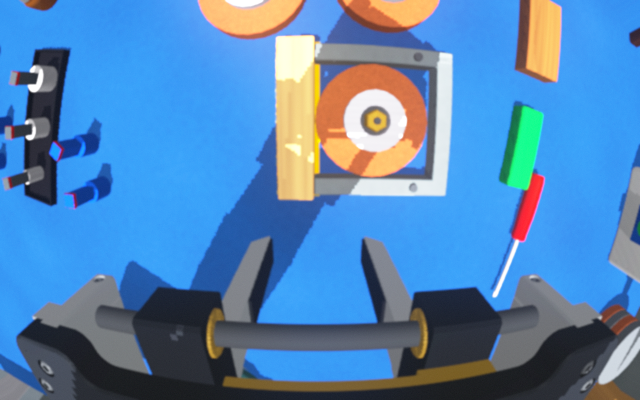

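```bash
python3 - <<'E'
from h import *
s=np.load("pics/w2.npz");im=s["img"];hsv=cv2.cvtColor(im,cv2.COLOR_BGR2HSV)
for nm,lo,hi,z,a in(("bar",(12,30,150),(24,160,255),.045,1500),("wheel",(4,130,90),(13,255,255),.028,1500),("flange",(0,0,190),(180,40,255),.042,800),("cradle",(80,0,80),(125,60,190),.032,1500),("nut",(18,90,90),(32,255,255),.05,60)):
    for c,ar,m in blobs(im,lo,hi,a):
        if 270<c[0]<460 and 25<c[1]<205: print(nm,c.round(1),ar,*locate(s,m,z,True))
for c,ar,m in blobs(im,(18,90,90),(32,255,255),60):
    if 360<c[0]<395: 
        p=cast(s,rect(m),.05,True)[:,:2]*1000; q=p-p.mean(0)
        for a in range(0,180,15): 
            d=q@[np.cos(np.radians(a)),np.sin(np.radians(a))]; print(a,round(np.ptp(d),1),end='; ')
# bar & jaw edges: line fits in world
def edge(u0,u1,v,z): pass
g=cv2.cvtColor(im,cv2.COLOR_BGR2GRAY)
def line(px,z):
    p=cast(s,px,z,True)[:,:2]*1000;vx,vy,x,y=cv2.fitLine(p.astype(np.float32),cv2.DIST_HUBER,0,.01,.01).ravel();return np.degrees(np.arctan2(vy,vx)).round(2),(x.round(1),y.round(1))
# bar far(+y) edge: blue->wood from left, each row
b=(hsv[...,0]<35)
rows=range(45,195,3)
print("bar +y edge",line([(next(u for u in range(255,300) if b[v,u]),v) for v in rows],.045))
bl=(hsv[...,0]>95)&(hsv[...,1]>120)
print("back outer edge",line([(next(u for u in range(430,470) if bl[v,u]),v) for v in range(65,185,3)],.032))
cols=range(335,435,4)
print("jaw+x outer",line([(u,next(v for v in range(50,30,-1) if bl[v,u])) for u in cols],.032))
print("jaw-x outer",line([(u,next(v for v in range(185,215) if bl[v,u])) for u in cols],.032))
cv2.imwrite("pics/c3.png",cv2.resize(im[20:220,260:460],(600,600),interpolation=2))
E
```

```text
bar [295.4 136.2] 4456 [ 500.4 -131.9] [175.2  45.4] 4.0
wheel [369. 100.] 4166 [ 523.1 -214.2] [126.6  94.4] -86.9
flange [292.8  56. ] 1363 [ 566.3 -122.6] [48.4 39.9] 0.8
flange [423.6 146.6] 3156 [ 508.6 -246.7] [164.3 111.9] 4.1
flange [374.3 120.2] 2338 [ 506.1 -214.8] [67.1 66.9] -39.5
cradle [399.2  81.1] 2805 [ 516.2 -222.2] [151.2 137. ] 3.8
nut [297.8 133.4] 4780 [ 490.3 -134.5] [149.6  45.3] 3.5
nut [375.5 120.2] 345 [ 506.  -214.1] [22.5 22.3] -84.3
nut [341.4 147. ] 328 [ 473.  -181.5] [33.7 18. ] -85.1
nut [389.9 158.5] 574 [ 466.7 -235. ] [55.8 23.2] -57.9
0 22.5; 15 22.8; 30 22.4; 45 23.4; 60 24.4; 75 24.3; 90 23.3; 105 23.6; 120 24.1; 135 23.0; 150 22.0; 165 22.0; 0 39.1; 15 30.6; 30 23.8; 45 25.4; 60 31.9; 75 40.8; 90 48.8; 105 53.8; 120 55.7; 135 56.2; 150 53.7; 165 47.5; 0 67.6; 15 106.0; 30 216.7; 45 312.6; 60 387.3; 75 436.7; 90 460.5; 105 453.5; 120 415.6; 135 351.2; 150 271.0; 165 174.3; bar +y edge (np.float32(3.98), (np.float32(494.2), np.float32(-110.2)))
back outer edge (np.float32(4.0), (np.float32(530.4), np.float32(-308.1)))
jaw+x outer (np.float32(-86.05), (np.float32(593.7), np.float32(-223.1)))
jaw-x outer (np.float32(-85.41), (np.float32(421.3), np.float32(-244.7)))
```

View pics/c3.png

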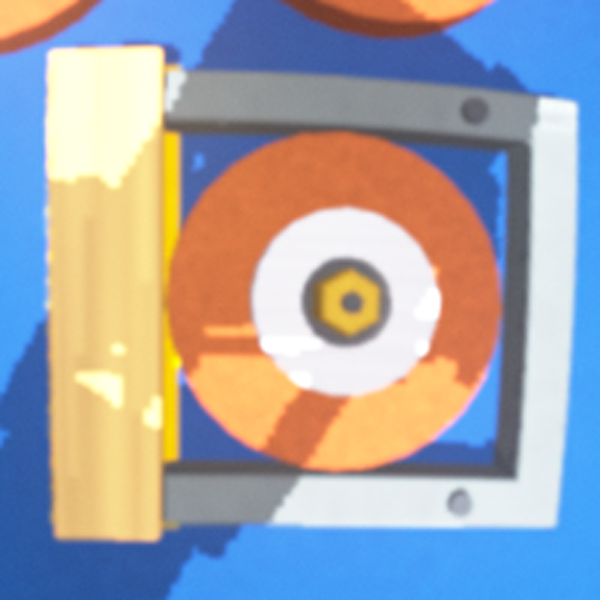

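The bar is parallel to the cradle (3.98° against 4.00°). Bar face to back face is 200 mm, as it should be when flush. The nut, at (348,301) in the crop, is about 21–22 mm across, so it needs the medium socket. The seat is near (506,-214.5) mm with yaw about 4.1°. Next, the tray.

To row units: -0.15 m / 0.2 = -0.75, -0.04 m / 0.2 = -0.2.

Emit:
step_arm(
  plan=[
    [0.04, -0.2, 0, 0, 0, 0],
    [0.08, -0.4, 0, 0, 0, 0],
    [0.12, -0.6, 0, 0, 0, 0],
    [0.12, -0.75, 0, 0, 0, 0],
    [0.12, -0.75, 0, 0, 0, 0],
  ],
  hand=0,
)

```text
t: 6.73
position: [0.4352, -0.0006, 0.2037]
eef_rot: [-179.8, -0.0, 5.0]
wrist_force: [-0.1, -0.4, -0.2]
opening: 0.0864
finger_force: 0.0
```

To row units: -0.15 m / 0.2 = -0.75, -0.12 m / 0.2 = -0.6.

Emit:
step_arm(
  plan=[
    [0.04, -0.2, 0, 0, 0, 0],
    [0.08, -0.4, 0, 0, 0, 0],
    [0.12, -0.6, 0, 0, 0, 0],
    [0.12, -0.75, 0, 0, 0, 0],
    [0.12, -0.75, 0, 0, 0, 0],
  ],
)

```text
t: 7.15
position: [0.4469, 0.1505, 0.2032]
eef_rot: [-179.9, 0.0, 4.9]
wrist_force: [-0.3, -0.4, -0.4]
opening: 0.0939
finger_force: 0.0
```

To row units: -0.15 m / 0.2 = -0.75, -0.12 m / 0.2 = -0.6, 15 degrees / 360 = 0.0417.

Emit:
step_arm(
  plan=[
    [0.04, -0.2, 0, 0, 0, 0.0111],
    [0.08, -0.4, 0, 0, 0, 0.0222],
    [0.12, -0.6, 0, 0, 0, 0.0333],
    [0.12, -0.75, 0, 0, 0, 0.0417],
    [0.12, -0.75, 0, 0, 0, 0.0417],
  ],
)

```text
t: 7.57
position: [0.4589, 0.3014, 0.2025]
eef_rot: [-179.9, 0.1, -10.2]
wrist_force: [-0.5, -0.2, -0.5]
opening: 0.094
finger_force: 0.0
```

```bash
python3 - <<'E'
from h import *
from cell import bot
s=bot.snapshot("wrist");np.savez("pics/w4.npz",**s);im=s["img"]
cv2.imwrite("pics/w4.png",im)
o=bot.observe();print(o["position"].round(4),o["eef_rot"].round(2),o["joints"].round(0))
for c,ar,m in blobs(im,(0,0,0),(180,255,50),1500): print("tray",c.round(),ar,*locate(s,m,.016,True))
for c,ar,m in blobs(im,(0,120,80),(8,255,255),10)+blobs(im,(172,120,80),(180,255,255),10): print("red",c.round(1),ar,*locate(s,m,.084,True))
E
```

```text
[0.4592 0.2988 0.2026] [ 1.7993e+02  5.0000e-02 -1.0240e+01] [ 27.   5.  80.  -0.  95. 127.]
tray [124. 367.] 5638 [180.6 824. ] [527.8 217.3] -88.5
tray [505. 376.] 3889 [ -3.2 -12.4] [435.8 170.3] -85.7
red [532.9  38.3] 239 [606.9  34.6] [76.8 28.5] 39.9
red [591.1  24.4] 403 [626.3 -89.4] [80.4 32.8] 38.0
red [607.1  76.5] 17 [ 561.  -103.4] [13.7  5.3] -58.6
red [ 41.9 395.9] 69 [  80.9 1075.7] [122.   22.6] -61.0
red [88.6 90.2] 555 [633.3 527.5] [43.  27.7] 71.2
red [314.3 233.4] 38 [427.  308.6] [19.2  3. ] -76.3
```

View pics/w4.png

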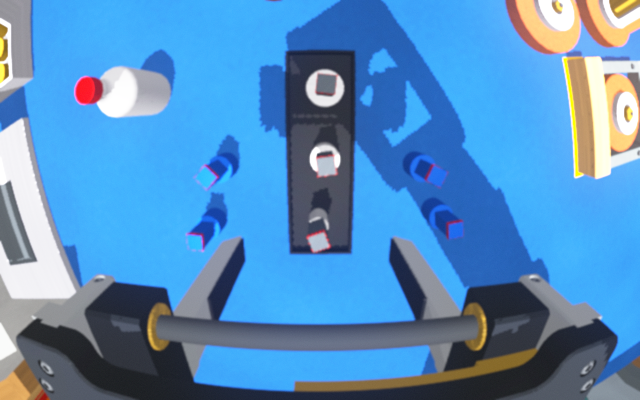

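Medium socket: shank top at (327,164), cup at (325,158), second in the tray. The large one is at (326,85) and the small one at (318,240). The blue look-alikes are outside the tray.

```bash
cat >> h.py <<'E'
def fishworld(s):
    v,u=np.mgrid[:400,:640];p=np.dstack([(u-s["cx"])/s["fx"],(v-s["cy"])/s["fy"]])
    r=np.linalg.norm(p,axis=2)+1e-12; k=np.tan(r)/r; z=s["range_z"]
    c=np.dstack([p[...,0]*k*z,p[...,1]*k*z,z]); return (c-s["t"])@np.asarray(s["R"])
E
python3 - <<'E'
from h import *
s=np.load("pics/w4.npz");W=fishworld(s)
for nm,u,v in(("large",326,85),("medium",327,164),("small",318,240)):
    m=np.zeros((400,640),bool);m[v-18:v+18,u-18:u+18]=True
    z=W[...,2]; t=m&(z>.076)&(z<.095); n,l,st,c=cv2.connectedComponentsWithStats(t.astype(np.uint8))
    i=1+st[1:,4].argmax(); print(nm,st[i,4],c[i].round(1),np.median(z[l==i]).round(4),*locate(s,l==i,.084,True))
m=(W[...,2]>.01)&(W[...,2]<.03);m[:, :270]=0;m[:,370:]=0;m[260:]=0;m[:40]=0
print(locate(s,m,.016,True))
b=np.zeros_like(m);b[45:258,275:365]=(cv2.cvtColor(s["img"],cv2.COLOR_BGR2HSV)[45:258,275:365,2]<75)
print(locate(s,b,.016,True))
im=s["img"];print(im[164,310:345:1].tolist())
E
```

```text
large 403 [325.9  83.8] 0.0831 [568.2 272.3] [18.8 18.6] -15.9
medium 395 [325.6 165.5] 0.083 [492.7 285.7] [19.6 18.9] -3.8
small 344 [318.2 240.6] 0.083 [418.4 306.7] [21.5 19.7] 9.8
(array([492.9, 290.4]), array([249. ,  80.3]), -10.2)
(array([539.2, 281.9]), array([152.1,  76. ]), -10.7)
[[189, 181, 181], [255, 254, 254], [255, 255, 255], [255, 255, 255], [255, 255, 255], [255, 255, 255], [248, 247, 253], [215, 205, 224], [213, 200, 195], [215, 202, 190], [213, 202, 189], [212, 199, 187], [212, 199, 188], [211, 199, 188], [212, 198, 188], [211, 198, 187], [210, 198, 186], [210, 197, 186], [210, 197, 186], [211, 198, 188], [212, 200, 188], [212, 200, 188], [212, 201, 188], [211, 199, 193], [228, 222, 235], [251, 251, 255], [255, 255, 255], [255, 255, 255], [255, 255, 255], [200, 194, 196], [116, 106, 104], [93, 82, 79], [92, 81, 79], [93, 81, 78], [93, 80, 78]]
```

To row units: 0.05 m / 0.2 = 0.25, 0.0353 m / 0.2 = 0.1765, -6.5 degrees / 360 = -0.0181.

Emit:
step_arm(
  plan=[
    [0.1765, 0.0345, 0, 0, 0, -0.0181],
    [0.1765, 0.0345, 0.15, 0, 0, -0.0181],
    [0.1765, 0.0345, 0.25, 0, 0, -0.0181],
    [0.1765, 0.0345, 0.25, 0, 0, -0.0181],
  ],
)

```text
t: 7.95
position: [0.4908, 0.2806, 0.1481]
eef_rot: [179.7, 0.5, -4.1]
wrist_force: [-0.5, -0.7, -0.5]
opening: 0.0941
finger_force: 0.0
```

To row units: 0.1 m / 0.2 = 0.5, 0.093 m / 0.2 = 0.465.

Emit:
step_arm(
  plan=[
    [0, 0, 0.15, 0, 0, 0],
    [0, 0, 0.3, 0, 0, 0],
    [0, 0, 0.4, 0, 0, 0],
    [0, 0, 0.465, 0, 0, 0],
    [0, 0, 0.5, 0, 0, 0],
  ],
)

```text
t: 8.37
position: [0.492, 0.2823, 0.0523]
eef_rot: [179.9, 0.1, -4.0]
wrist_force: [-1.1, -0.1, -0.7]
opening: 0.094
finger_force: 0.0
```

Emit:
step_arm(
  plan=[
    [0, 0, 0, 0, 0, 0],
    [0, 0, 0, 0, 0, 0],
    [0, 0, 0, 0, 0, 0],
    [0, 0, 0, 0, 0, 0],
    [0, 0, 0, 0, 0, 0],
  ],
)

```text
t: 8.78
position: [0.4932, 0.2842, 0.055]
eef_rot: [-179.9, -0.1, -4.0]
wrist_force: [-0.6, -0.2, -1.3]
opening: 0.0941
finger_force: 0.0
```

To row units: 0.003 m / 0.2 = 0.015, -0.001 m / 0.2 = -0.005.

Emit:
step_arm(
  plan=[
    [0, -0.005, 0.015, 0, 0, 0],
    [0, -0.005, 0.015, 0, 0, 0],
    [0, -0.005, 0.015, 0, 0, 0],
    [0, -0.005, 0.015, 0, 0, 0],
    [0, -0.005, 0.015, 0, 0, 0],
  ],
  hand=1,
  squeeze=40,
)

```text
t: 9.2
position: [0.4924, 0.2849, 0.0504]
eef_rot: [180.0, 0.0, -4.0]
wrist_force: [0.0, -0.0, -0.1]
opening: 0.0643
finger_force: 0.0
```

Emit:
step_arm(
  plan=[
    [0, 0, 0, 0, 0, 0],
    [0, 0, 0, 0, 0, 0],
    [0, 0, 0, 0, 0, 0],
    [0, 0, 0, 0, 0, 0],
    [0, 0, 0, 0, 0, 0],
  ],
)

```text
t: 9.62
position: [0.4924, 0.2849, 0.0505]
eef_rot: [-180.0, -0.0, -4.0]
wrist_force: [0.7, -0.3, -0.6]
opening: 0.0309
finger_force: 0.0
```

Emit:
step_arm(
  plan=[
    [0, 0, 0, 0, 0, 0],
    [0, 0, 0, 0, 0, 0],
    [0, 0, 0, 0, 0, 0],
    [0, 0, 0, 0, 0, 0],
    [0, 0, 0, 0, 0, 0],
  ],
)

```text
t: 10.03
position: [0.4925, 0.2851, 0.0506]
eef_rot: [-180.0, -0.0, -4.0]
wrist_force: [0.5, 0.1, 1.0]
opening: 0.0177
finger_force: 40.0
```

To row units: -0.105 m / 0.2 = -0.525, -0.065 m / 0.2 = -0.325, -8 degrees / 360 = -0.0222.

Emit:
step_arm(
  plan=[
    [0, 0, -0.15, 0, 0, 0],
    [0, 0, -0.325, 0, 0, -0.0083],
    [0, 0, -0.525, 0, 0, -0.0222],
    [0, 0, -0.525, 0, 0, -0.0222],
  ],
)

```text
t: 10.37
position: [0.4964, 0.2866, 0.1648]
eef_rot: [-179.7, -0.8, 4.2]
wrist_force: [1.1, 0.5, 0.8]
opening: 0.0178
finger_force: 40.0
```

Emit:
step_arm(
  plan=[
    [-0.0075, 0.15, 0, 0, 0, 0],
    [-0.015, 0.325, 0, 0, 0, 0],
    [-0.0225, 0.5, 0, 0, 0, 0],
    [-0.03, 0.675, 0, 0, 0, 0],
    [-0.037, 0.832, 0, 0, 0, 0],
  ],
)

```text
t: 10.78
position: [0.4959, 0.1164, 0.1545]
eef_rot: [180.0, 0.1, 4.0]
wrist_force: [0.5, -0.0, -2.1]
opening: 0.0181
finger_force: 40.0
```

To row units: 0.1664 m / 0.2 = 0.832, 0.133 m / 0.2 = 0.665.

Emit:
step_arm(
  plan=[
    [-0.0075, 0.165, 0, 0, 0, 0],
    [-0.015, 0.335, 0, 0, 0, 0],
    [-0.0225, 0.5, 0, 0, 0, 0],
    [-0.03, 0.665, 0, 0, 0, 0],
    [-0.037, 0.832, 0, 0, 0, 0],
  ],
)

```text
t: 11.2
position: [0.5002, -0.0497, 0.1546]
eef_rot: [-180.0, 0.1, 4.0]
wrist_force: [0.4, -0.3, -2.6]
opening: 0.0176
finger_force: 40.0
```

To row units: 0.1664 m / 0.2 = 0.832, 0.145 m / 0.2 = 0.725.

Emit:
step_arm(
  plan=[
    [-0.0075, 0.175, 0, 0, 0, 0],
    [-0.015, 0.375, 0, 0, 0, 0],
    [-0.0225, 0.575, 0, 0, 0, 0],
    [-0.03, 0.725, 0, 0, 0, 0],
    [-0.037, 0.832, 0, 0, 0, 0],
  ],
)

```text
t: 11.62
position: [0.5044, -0.2177, 0.1543]
eef_rot: [180.0, 0.1, 3.8]
wrist_force: [0.3, 0.4, -2.4]
opening: 0.0177
finger_force: 40.0
```

Emit:
step_arm(
  plan=[
    [0, 0, 0, 0, 0, 0],
    [0, 0, 0, 0, 0, 0],
    [0, 0, 0, 0, 0, 0],
  ],
)

```text
t: 11.87
position: [0.5049, -0.2138, 0.1546]
eef_rot: [-179.9, 0.1, 4.0]
wrist_force: [-0.1, 0.2, -1.3]
opening: 0.0178
finger_force: 40.0
```

```bash
python3 - <<'E'
from h import *
from cell import bot
s=bot.snapshot("wrist");np.savez("pics/w5.npz",**s)
o=bot.observe();print(o["position"].round(4),o["eef_rot"].round(2),o["opening"],o["wrist_force"].round(1))
for n,t in(("top",.0),("side",0)):
    q=bot.snapshot(n);np.savez(f"pics/{n}5.npz",**q);
    p=proj(q,o["position"])[0].astype(int); print(n,p)
    if n=="side": a=cv2.resize(q["img"][p[1]-40:p[1]+60,p[0]-50:p[0]+50],(400,400),interpolation=2)
p=proj(s,o["position"],True)[0].astype(int);print(p)
b=cv2.resize(s["img"][140:340,230:430],(400,400),interpolation=2)
cv2.imwrite("pics/c5.png",np.hstack([a,b]))
E
```

```text
[ 0.5051 -0.2135  0.1549] [-1.7993e+02  4.0000e-02  4.0800e+00] 0.017734275802479955 [ 0.1 -0.4 -1.8]
top [393 211]
side [330 132]
[314 256]
```

View pics/c5.png

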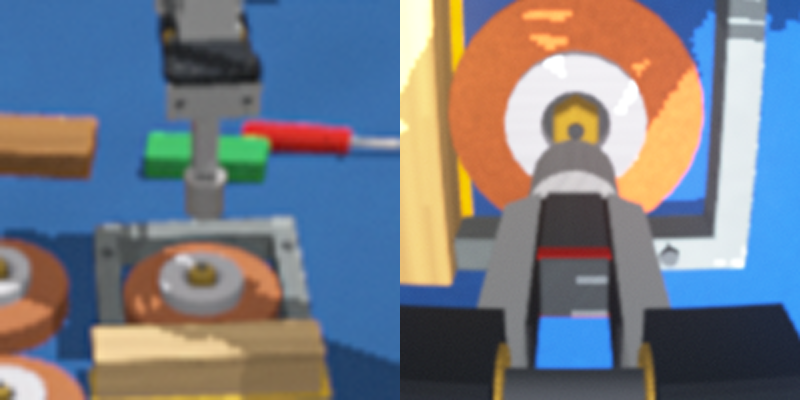

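The wrist crop shows the socket held upright with the nut right below its line. I'll compare socket and flange centres in this same camera.

```bash
python3 - <<'E'
from h import *
from scipy.optimize import least_squares
s=np.load("pics/w5.npz");im=s["img"];hsv=cv2.cvtColor(im,cv2.COLOR_BGR2HSV);W=fishworld(s)
def fit(px,z,r,c0):
    p=cast(s,px,z,True)[:,:2]*1000
    f=least_squares(lambda c:np.hypot(*(p-c[:2]).T)-c[2],[*c0,r],loss="soft_l1"); g=least_squares(lambda c:np.hypot(*(p-c).T)-r,c0,loss="soft_l1",f_scale=.5)
    return f.x.round(1),g.x.round(1),np.abs(g.fun).mean().round(2)
# flange outline: radial search from nut px for orange
o=(hsv[...,0]<16)&(hsv[...,1]>110)
P=[]
for a in np.radians(np.arange(150,391,4)):   # image angle, upper half
    for r in range(18,50):
        u,v=318+r*np.cos(a),202+r*np.sin(a)
        if o[int(round(v)),int(round(u))]: P.append((u-.5*np.cos(a),v-.5*np.sin(a)));break
print(len(P),fit(P,.042,34,(506,-214)))
# wheel outer edge
Q=[]
for a in np.radians(np.arange(150,391,4)):
    r=70
    while r>36:
        u,v=318+r*np.cos(a),202+r*np.sin(a)
        if o[int(round(v)),int(round(u))]: Q.append((u+.5*np.cos(a),v+.5*np.sin(a)));break
        r-=1
print(len(Q),fit(Q,.028,65,(506,-214)))
# cup via depth: topmost cup pixel per column
z=W[...,2]; cup=(z>.09)&(z<.16); cup[:195]=0
C=[(u,np.argmax(cup[:,u])) for u in range(304,334)]
print(C[::3]); print(fit(np.array(C)-[0,.5],.108,15.8,(505,-213)))
E
```

```text
54 (array([ 507.5, -215. ,   34.7]), array([ 508.3, -214.8]), np.float64(0.46))
59 (array([ 507.6, -214.2,   63.6]), array([ 506.1, -214.4]), np.float64(2.84))
[(304, np.int64(214)), (307, np.int64(211)), (310, np.int64(211)), (313, np.int64(210)), (316, np.int64(210)), (319, np.int64(210)), (322, np.int64(210)), (325, np.int64(211)), (328, np.int64(214)), (331, np.int64(215))]
(array([ 504.7, -214.4,   15.7]), array([ 504.5, -214.4]), np.float64(0.21))
```

To row units: 0.052 m / 0.2 = 0.26, 0.0022 m / 0.2 = 0.011.

Emit:
step_arm(
  plan=[
    [0.011, 0.0035, 0.1, 0, 0, 0],
    [0.011, 0.0035, 0.175, 0, 0, 0],
    [0.011, 0.0035, 0.225, 0, 0, 0],
    [0.011, 0.0035, 0.255, 0, 0, 0],
    [0.011, 0.0035, 0.26, 0, 0, 0],
  ],
)

```text
t: 12.43
position: [0.5069, -0.2141, 0.102]
eef_rot: [-179.9, 0.1, 4.1]
wrist_force: [0.3, 0.4, -1.4]
opening: 0.0177
finger_force: 40.0
```

To row units: 0.008 m / 0.2 = 0.04, 0.006 m / 0.2 = 0.03.

Emit:
step_arm(
  plan=[
    [0, 0, 0.01, 0, 0, 0],
    [0, 0, 0.02, 0, 0, 0],
    [0, 0, 0.03, 0, 0, 0],
    [0, 0, 0.04, 0, 0, 0],
    [0, 0, 0.04, 0, 0, 0],
  ],
)

```text
t: 12.85
position: [0.5076, -0.2152, 0.0954]
eef_rot: [-180.0, -0.0, 4.0]
wrist_force: [-0.2, -0.2, -2.0]
opening: 0.0179
finger_force: 40.0
```

Emit:
step_arm(
  plan=[
    [0, 0, 0.005, 0, 0, 0],
    [0, 0, 0.01, 0, 0, 0],
    [0, 0, 0.015, 0, 0, 0],
    [0, 0, 0.02, 0, 0, 0],
    [0, 0, 0.02, 0, 0, 0],
  ],
)

```text
t: 13.27
position: [0.5073, -0.215, 0.0909]
eef_rot: [-180.0, 0.0, 4.0]
wrist_force: [-0.4, 1.5, -1.7]
opening: 0.0178
finger_force: 40.0
```

The underside is now 5.7 mm below the nut top with no resistance, so the socket is on the nut. I'll keep pushing down.

To row units: 0.006 m / 0.2 = 0.03, 0.0045 m / 0.2 = 0.0225.

Emit:
step_arm(
  plan=[
    [0, 0, 0.0075, 0, 0, 0],
    [0, 0, 0.015, 0, 0, 0],
    [0, 0, 0.0225, 0, 0, 0],
    [0, 0, 0.03, 0, 0, 0],
    [0, 0, 0.03, 0, 0, 0],
  ],
)

```text
t: 13.68
position: [0.5073, -0.215, 0.0849]
eef_rot: [-180.0, 0.0, 4.0]
wrist_force: [-1.3, 0.4, -2.1]
opening: 0.0176
finger_force: 40.0
```

Emit:
step_arm(
  plan=[
    [0, 0, 0.0075, 0, 0, 0],
    [0, 0, 0.015, 0, 0, 0],
    [0, 0, 0.0225, 0, 0, 0],
    [0, 0, 0.03, 0, 0, 0],
    [0, 0, 0.03, 0, 0, 0],
  ],
)

```text
t: 14.1
position: [0.5073, -0.215, 0.0789]
eef_rot: [-180.0, 0.0, 4.0]
wrist_force: [-2.7, 0.8, -1.2]
opening: 0.0178
finger_force: 40.0
```

To row units: 0.004 m / 0.2 = 0.02, 0.003 m / 0.2 = 0.015.

Emit:
step_arm(
  plan=[
    [0, 0, 0.005, 0, 0, 0],
    [0, 0, 0.01, 0, 0, 0],
    [0, 0, 0.015, 0, 0, 0],
    [0, 0, 0.02, 0, 0, 0],
    [0, 0, 0.02, 0, 0, 0],
  ],
)

```text
t: 14.52
position: [0.5073, -0.215, 0.0751]
eef_rot: [-180.0, 0.0, 4.0]
wrist_force: [-4.5, 1.5, -0.1]
opening: 0.0176
finger_force: 40.0
```

To row units: 0.001 m / 0.2 = 0.005, 0.0005 m / 0.2 = 0.0025.

Emit:
step_arm(
  plan=[
    [0.0015, 0, 0.0025, 0, 0, 0],
    [0.0015, 0, 0.005, 0, 0, 0],
    [0.0015, 0, 0.005, 0, 0, 0],
  ],
)

```text
t: 14.77
position: [0.5074, -0.215, 0.0746]
eef_rot: [-180.0, 0.1, 4.0]
wrist_force: [-6.2, 2.2, 2.3]
opening: 0.0179
finger_force: 40.0
```

To row units: 0.0015 m / 0.2 = 0.0075, -0.001 m / 0.2 = -0.005.

Emit:
step_arm(
  plan=[
    [-0.0025, -0.001, 0.0025, 0, 0, 0],
    [-0.005, -0.002, 0.005, 0, 0, 0],
    [-0.005, -0.002, 0.0075, 0, 0, 0],
    [-0.005, -0.002, 0.0075, 0, 0, 0],
  ],
)

```text
t: 15.1
position: [0.5073, -0.2149, 0.0745]
eef_rot: [180.0, -0.1, 4.0]
wrist_force: [-4.6, 2.3, 5.0]
opening: 0.0178
finger_force: 40.0
```

Emit:
step_arm(
  plan=[
    [0, 0, 0, 0, 0, 0],
    [0, 0, 0, 0, 0, 0],
    [0, 0, 0, 0, 0, 0],
  ],
)

```text
t: 15.35
position: [0.5073, -0.215, 0.0745]
eef_rot: [180.0, -0.1, 4.0]
wrist_force: [-4.9, 2.8, 4.8]
opening: 0.0179
finger_force: 40.0
```

```bash
python3 bar.py; python3 - <<'E'
from h import *
a=np.load("pics/side0.npz")["img"];q=np.load("pics/side1.npz")["img"]
cv2.imwrite("pics/fin.png",cv2.resize(q[100:360,200:460],(600,600),interpolation=2))
E
```

```text
[ 0.5073 -0.215   0.0745] [ 1.8e+02 -1.0e-01  4.0e+00] [-4.9  2.8  4.8]
top yellow [356. 214.] 45 [ 526.2 -104.1] [119.    4.6] 4.2
top wood [362. 212.] 372 [ 517.3 -122.8] [145.6  39. ] 3.6
side wood [329. 177.] 516 [ 499.9 -124.2] [178.6  51. ] 2.9
```

View pics/fin.png

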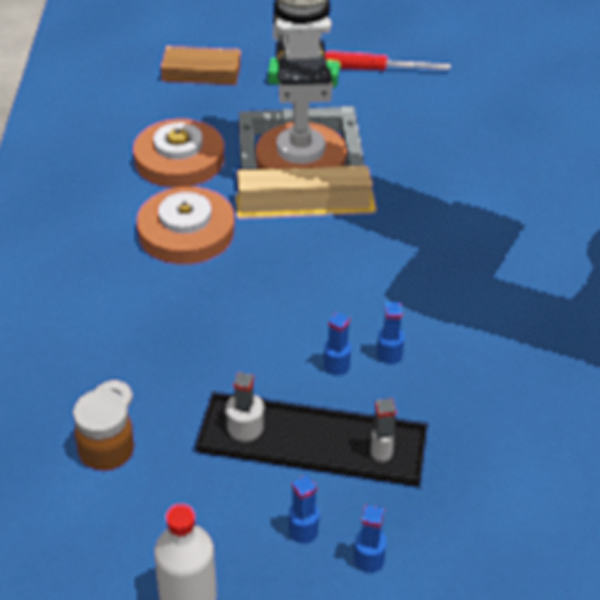

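The final side view shows the socket seated in the flange at (300,145), the bar against the jaws at (305,190), the other two sockets upright in the tray at (245,415) and (383,440), and the bystanders in place. Height stays at 74.5 mm under a steady downward push, so the socket is on the recess floor.

```bash
python3 -c "
from cell import bot
print(bot.sign_off())"
```

```text
the job is handed in; nothing more can be done
None
```

The job is handed in at about 15 s on the robot's clock: the stop bar sits flush on the mark, and the medium socket is still gripped, upright and pushed down to the recess floor over the 21 mm nut. I picked the medium from the camera measurement of the nut, so the small and large sockets were never tried and still stand in the tray.

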